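# Open the safety-capped waste jar and discard the used vial

## Robot

A 6-joint arm with a two-finger parallel gripper is mounted at the origin on a cart in front of the work surface, level with it; the furniture and walls round the work are solid. World frame = base frame: x ahead of the robot, y to its left, z up, the work surface at z = 0. Lengths are in m, angles in rad, forces in N, time in s.
With the tool pointing down it reaches from about 0.275 to 0.725 m from the base axis. Payload 15.9 kg.
Tool frame: the origin (TCP) lies at the very end of the fingers, on their centre line; the grasp point (between the pads) lies 19 mm behind it; z points along the fingers, y is the line along which they close (so a half turn about z gives the same grasp; the last joint's range is limited). The gripper opens to 85 mm and grips with 20 to 120 N. Pads are 22 mm wide; open, the fingers measure 114 mm over their backs; the gripper's body (76 mm by 85 mm) begins 54 mm behind the grasp point. The pads swing forward as they close: fully open they stand 13 mm farther back than shut.
Start: joints at [1.267, 0.213, -0.034, 1.323, 0, 1.571], TCP at [0.15, 0.477, 0.231] pointing down, gripper open.
Joint ranges: [-2.98, 2.98], [-0.74, 1.72], [-1.14, 1.35], [-2.1, 2.04], [-1.57, 1.44], [-3.14, 3.14]. Speed limits (rad/s): [1.89, 1.89, 2.39, 2.57, 3.14, 3.14].

## Interface

Orientations are given as a unit quaternion [x, y, z, w].
In Python, from workcell import ctrl gives the robot as it stands.
- The arm moves only by the tool jog_arm, never from a script. Its argument "rows" is a list that holds one entry, the list of rows, each a list of 6 numbers: the shift along the tool's x, y, z each as a share of 300 mm, from -1 to 1, then the turn, a rotation vector about the tool's x, y, z each as a share of 2 pi rad, from -1 to 1. In form: [[[dx, dy, dz, rx, ry, rz], ...]]. A call has 1 to 20 rows; each row is the pose to reach, as a shift and turn from the pose commanded when the call began, along the tool's axes at that moment, turning the shorter way round; what a row does not reach only later rows make up. A row lasts 1/10 s, in which the tool goes at most 50 mm and 8.59 degrees, less where a joint would pass 70% of its speed; a pose out of reach is approached as far as the arm can. A call with a number of a shift or a turn outside -1 to 1 is refused whole. A call with a gripper value outside its range is refused whole. "hand" is the opening, from 0 (shut) to 1 (fully open), set as the call begins (left out, the last holds). The fingers move at their own pace and stop on an object; the grip force is fixed at half the most. Time passes only in rows, so rows that repeat a pose let the fingers close. It gives the time, the measured TCP pose, the force, the opening and the grip force at its end, in the units of the state.
- ctrl.get_state(): the state, without advancing time (a new reading comes with each control period).
- ctrl.snapshot(name): name is "scene" or "top"; returns the picture (420x560x3 uint8, red, green, blue); there is no depth.
- ctrl.camera_info(name): a dict with "K" (3x3 intrinsics, pixels), "k1" (the pictures are not rectified: a ray, as slopes to the right and down, at radius r is drawn at 1 + k1 r^2 times it, then the intrinsics apply), "xyz" and "rotation" of the camera in the world. Camera axes: x right, y up, looking along -z (the intrinsics and any distortion apply to the point x, -y, -z); pixel columns grow to the right and rows downward; lengths in m; the calibration is good to about 2 mm. A picture is of the moment at which its call begins. camera_info takes no time and is no camera call.
- ctrl.close_job(): hands the job in; it is judged then, once.
The state is a dict: "clock": time; "q": joint angles; "qd": joint speeds; "joint_torque": joint torques, N m; "eef_pos": TCP position; "tcp_rot": TCP orientation; "wrist_force": force on the tool from outside, world axes, zero at the start; "torque": the same for the moment, N m; "opening": opening from 0.0 (shut) to 1.0 (fully open); "grasp_force": force on a finger pad.
Only numpy, scipy, OpenCV 4.12 (cv2) and the standard library are available. Lean on these libraries where they do the work, as an engineer would, in place of code of your own. Each camera call takes 0.05 s, during which the arm holds its last target. There are 200 camera calls.

## Task

Discard the used red-capped vial in the waste jar: take off the jar's red safety cap (push it down firmly, but not brutally, and keep it pushed while you turn it counter-clockwise about a sixth of a turn, then lift it off; never force it against the catches), set the cap down flat inside the blue tray with its open side down, and put the red-capped vial into the open jar. Leave the blue-capped vial and all the other things where they stand.

Things in the scene. Friction and masses are not known exactly. Their poses are not given: they have to be found in the camera images.
- jar: White round waste jar with a yellow band, 90 mm diameter, bolted to the worktop on a dark 120 mm disc, fixed. Origin: centre of the disc's underside, z up. The shoulder ends and the 42 mm neck begins 88 mm up; the locked cap covers heights 100 to 130 mm. Forcing the cap against the hooks or the end stop with over 100 N (about 2.5 N m of turning) breaks them.
- jar_catch (a point): Point on the jar's axis, 105 mm up, at the underside of three hooks on the neck, 120 degrees apart, that hold the cap's lugs. Each has a tooth 4.5 mm deep on its counter-clockwise side: the cap must sink over 4.5 mm (14 N push) to turn; it bottoms hard at 7 mm (18 N). Held down, it turns counter-clockwise from above; it lifts off once turned 37 to 90 degrees (60 is right; end stop at 90).
- jar_mouth (a point): Centre of the jar's open mouth (upper edge of the black sleeve when the cap is off), 131 mm above the jar's origin; the clear opening is 30 mm wide and widens to 82 mm below the shoulder.
- cap: Red ribbed round safety cap, 64 mm diameter, 30 mm high, about 100 g, three small white tabs on top above its three inner lugs; loose, held only by the hooks, which stand over the lugs when locked. Pressed too little, it stays caught. Origin: centre of its open underside, z up to its closed top, x over one lug.
- tray: Shallow blue square tray, 150 x 150 mm outside, rim 10 mm high, floor and walls 4 mm thick, fixed to the worktop. Origin: centre of its underside, z up.
- red_vial: Used glass vial with a red cap, standing upright and loose on the worktop, 12 mm diameter, 32 mm high, 12 g. Origin: centre of its underside, z up.
- blue_vial: The same vial with a blue cap, standing loose near by; a bystander.
- beaker: Small glass beaker, 60 mm wide, 69 mm high, loose bystander behind the work.
- wash: White wash bottle with red top and bent jet, 188 mm high, loose bystander at the back right.
- cylinder: Glass measuring cylinder on a blue foot, 188 mm high, loose bystander at the front right.
- dropper_bottle: Brown dropper bottle, 102 mm high, loose bystander behind the work.
- sleeve: Black sealing sleeve, 36 mm outside, 30 mm inside, 18 mm high, in the jar's neck under the cap; not to be handled. It slides down on a spring and pushes the cap up with 7 N when locked, 1.75 N more per mm pressed. Pressing the cap on it with over 40 N crushes the seal. Origin: centre of its underside.

How it is judged:
By the outcome, as a careful person would: the job done as asked, in the order asked, and still so for the second after the job is handed in, with the robot touching nothing.
It also fails if it takes over 54 s, if anything falls off the work surface, if the arm or the gripper's body presses on something with over 40 N, if the wrist force passes 120 N, or if a joint passes its speed limit or range.

## Working session

There is one attempt and no reset: what is moved stays moved. The work goes in short steps, Python scripts to look and compute and a tool call to move; the robot and the scene stay as the last step left them, time stands still between calls to the robot, and variables do not carry over. Pictures are saved under pics/ and viewed, at most 10 in all, crops included, and the job is handed in when it is done.

Besides the shell and the picture viewer there is one more tool, called after ">>>" in YAML: its name, and indented under it one key for each argument. jog_arm: Moves the arm, as the interface text tells. Its arguments: {"type":"object","properties":{"rows":{"type":"array"},"hand":{"type":"number"}},"required":["rows"]}

```bash
mkdir -p pics; python3 - <<'E'
from workcell import ctrl
import cv2,numpy as np
a=[]
for n in("scene","top"):
    im=ctrl.snapshot(n); cv2.imwrite(f"pics/{n}0.png",im[:,:,::-1]); i=ctrl.camera_info(n); print(n,i)
    a.append(im)
cv2.imwrite("pics/both.png",cv2.resize(np.hstack(a),(800,300))[:,:,::-1])
print(ctrl.get_state())
E
```

```text
scene {'K': array([[486.8233846 ,   0.        , 272.87677031],
       [  0.        , 486.8233846 , 207.12040901],
       [  0.        ,   0.        ,   1.        ]]), 'k1': 0.012153028195655386, 'xyz': array([0.39377203, 0.88941234, 0.69381319]), 'rotation': array([-0.04530912,  0.48037784,  0.87319963, -0.06860485])}
top {'K': array([[517.70479645,   0.        , 274.97654862],
       [  0.        , 517.70479645, 208.95094147],
       [  0.        ,   0.        ,   1.        ]]), 'k1': 0.046904854029843714, 'xyz': array([ 0.44549549, -0.05221093,  1.60171387]), 'rotation': array([ 0.02169293, -0.02146908, -0.70211313,  0.71141103])}
{'clock': 0.1, 'q': array([ 1.26699151e+00,  2.13297869e-01, -3.49598808e-02,  1.32350380e+00,
        1.97426480e-05,  1.57080918e+00]), 'qd': array([-0.00042042, -0.00016943,  0.00026561, -0.00011328,  0.00051412,
       -0.00078591]), 'joint_torque': array([-9.03389846e-04, -6.87247753e+01,  4.87807238e+01,  1.20914183e-02,
       -5.50127402e-05, -1.20380966e-05]), 'eef_pos': array([0.14948253, 0.47682378, 0.23088466]), 'tcp_rot': array([ 1.51325245e-01,  9.88483908e-01, -4.75562588e-04, -8.27830810e-05]), 'wrist_force': array([ 0.74699593, -0.71499722,  0.5949997 ]), 'torque': array([-0.00971543,  0.04053226,  0.06981182]), 'grasp_force': 0.0, 'opening': 0.9984648035751424}
```

View pics/scene0.png

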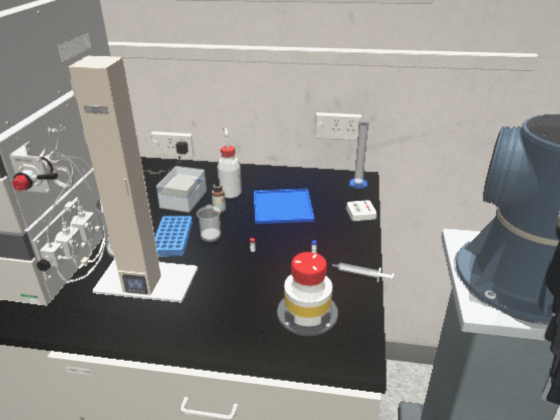

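View pics/top0.png

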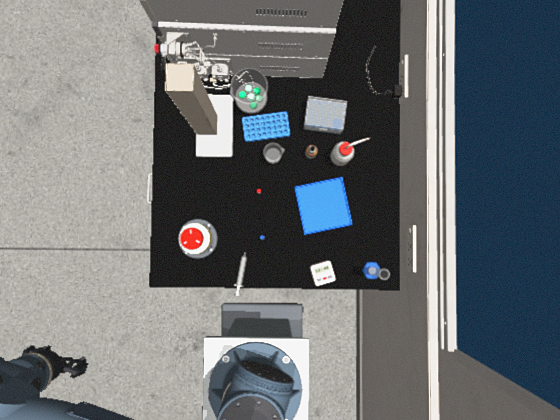

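The top view shows the cap at about (192,239), red vial (259,191), blue vial (262,237), and tray (323,206). In the scene view they're at (309,268), (252,244), (314,245), (283,206). A tall tower stands behind the jar.

```bash
cat > h.py <<'E'
import cv2,numpy as np
from scipy.spatial.transform import Rotation as R
from workcell import ctrl
def ray(n,uv):
    i=ctrl.camera_info(n);K=i['K']
    d=cv2.undistortPoints(np.array([[uv]],float),K,np.array([i['k1'],0,0,0,0.]))[0,0]
    return i['xyz'],R.from_quat(i['rotation']).apply([d[0],-d[1],-1])
def plane(n,uv,z):
    o,d=ray(n,uv);return o+d*(z-o[2])/d[2]
def tri(u1,u2):
    o,d=ray("scene",u1);p,e=ray("top",u2)
    s=np.linalg.lstsq(np.c_[d,-e],p-o,rcond=None)[0]
    a,b=o+s[0]*d,p+s[1]*e
    return (a+b)/2,np.linalg.norm(a-b)
def proj(n,P):
    i=ctrl.camera_info(n);c=R.from_quat(i['rotation']).inv().apply(np.array(P)-i['xyz'])
    x=np.array([c[0],-c[1]])/-c[2];x=x*(1+i['k1']*x@x);return i['K'][:2,:2]@x+i['K'][:2,2]
def mask(im,col):
    h=cv2.cvtColor(im,cv2.COLOR_RGB2HSV)
    if col=='red': return cv2.inRange(h,(0,130,70),(9,255,255))|cv2.inRange(h,(170,130,70),(180,255,255))
    if col=='blue': return cv2.inRange(h,(105,130,50),(130,255,255))
    if col=='white': return cv2.inRange(h,(0,0,150),(180,70,255))
def blobs(m,mn=4):
    n,l,s,c=cv2.connectedComponentsWithStats(m)
    return [(s[k],c[k],l==k) for k in range(1,n) if s[k][4]>=mn]
E
python3 - <<'E'
from h import *
I={n:cv2.imread(f"pics/{n}0.png")[:,:,::-1].copy() for n in("scene","top")}
for n in I:
  for c in('red','blue'):
    for s,ce,l in blobs(mask(I[n],c)):
      if s[0]>140 and 140<s[1]<300: print(n,c,s,ce.round(1))
cs=np.array([I['scene'][225:350,265:350],]);
a=cv2.resize(I['scene'][230:335,240:380],None,fx=4,fy=4,interpolation=cv2.INTER_CUBIC)
b=cv2.resize(I['top'][170:270,170:280],(240*1,218),interpolation=cv2.INTER_CUBIC)
b=cv2.resize(I['top'][210:265,170:225],(240,240),interpolation=cv2.INTER_CUBIC)
o=np.zeros((420,800,3),np.uint8);o[:,:560]=a;o[:240,560:]=b
cv2.imwrite("pics/crop1.png",o[:,:,::-1])
E
```

```text
scene red [221 146  13  11 102] [227.6 151.1]
scene red [250 238   5   4  19] [251.9 239.4]
scene red [291 251  36  34 949] [308.4 268. ]
scene blue [349 179  18   9  74] [357.1 183.7]
scene blue [ 253  188   62   36 1982] [282.4 206. ]
scene blue [159 216  29  28 311] [173.5 226.2]
scene blue [181 216   4   1   4] [182.5 216. ]
scene blue [187 216   5  17  21] [189.  223.3]
scene blue [157 228   2   4   4] [157.5 229.5]
scene blue [157 229   8  12  25] [160.7 234.3]
scene blue [184 234   3   9   9] [185. 238.]
scene blue [312 240   5   4  18] [313.8 241.5]
scene blue [164 243   3   5   6] [165.2 244.8]
scene blue [178 243   3   5   8] [179.2 245. ]
scene blue [179 244   5   7  10] [181.4 247.6]
scene blue [174 249   4   2   5] [175.4 249.2]
top red [340 142  13  13 119] [345.3 148.4]
top red [256 188   6   5  21] [258.4 190.2]
top red [181 228  22  21 356] [191.3 238.1]
top red [323 277   3   2   4] [324.2 277.8]
top blue [546 141   5   2   5] [548.  141.6]
top blue [554 143   6   3   7] [556.3 144.1]
top blue [527 144   2   3   4] [527.5 145.2]
top blue [544 144   4   1   4] [545.5
[... 1690 characters left out ...]
   6   9  17] [479.5 254. ]
top blue [538 250   4   3   5] [539.6 250.6]
top blue [557 250   3   3   4] [558. 251.]
top blue [543 252   3   2   4] [544.  252.8]
top blue [495 256   9  19  47] [498.3 264.3]
top blue [362 261  18  19 170] [369.7 269.4]
top blue [500 265   5   6  16] [501.9 267.5]
top blue [539 273   4   5   9] [540.7 274.9]
top blue [558 274   2   3   4] [558.2 274.8]
top blue [517 282   9   8  25] [521.4 285.3]
top blue [494 291   3   3   4] [495.  291.8]
top blue [554 290   5   5  12] [555.9 291.9]
top blue [491 292   4   3   4] [492.5 293.2]
top blue [552 294   3   2   4] [552.8 294.8]
top blue [476 299   5   3   8] [478.1 300.4]
top blue [528 298   4   6  10] [529.8 300.1]
```

View pics/crop1.png

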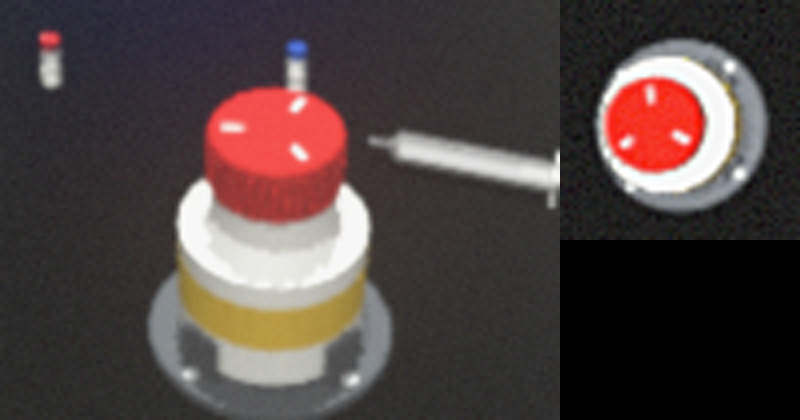

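The crop shows the cap's top face in the scene view, centred near crop (276,132), which is about pixel (309,263). The tabs stand out in both views.

```bash
python3 - <<'E'
from h import *
I={n:cv2.imread(f"pics/{n}0.png")[:,:,::-1].copy() for n in("scene","top")}
print("cap",tri((309,262.8),(191.5,238.0)), plane("top",(191.5,238),.13)[:2],plane("scene",(309,262.8),.13)[:2])
# disc in the top view: greyish ring outline
g=cv2.cvtColor(I['top'],cv2.COLOR_RGB2GRAY)[205:270,165:230]
m=cv2.morphologyEx((g>70).astype(np.uint8),cv2.MORPH_OPEN,np.ones((3,3)))
c=max(cv2.findContours(m,0,2)[0],key=cv2.contourArea);(x,y),r=cv2.minEnclosingCircle(c);print("disc",x+165,y+205,r,plane("top",(x+165,y+205),.004)[:2])
for nm,s,t in(("red",(251.9,239.4),(258.4,190.2)),("blue",(313.8,241.5),(261.3,237))):
  print(nm,tri(s,t),plane("top",t,.032)[:2],plane("scene",(s[0],s[1]),.028)[:2])
m=mask(I['top'],'blue');m[:170]=0;m[240:]=0;m[:,:285]=0;m[:,360:]=0
m=cv2.morphologyEx(m,cv2.MORPH_CLOSE,np.ones((5,5)));c=max(cv2.findContours(m,0,2)[0],key=cv2.contourArea)
b=cv2.boxPoints(cv2.minAreaRect(c));print("tray",b,[plane("top",p,.01)[:2].round(3) for p in b])
print(plane("top",b.mean(0),.01)[:2],plane("scene",(283,206),.006)[:2], tri((283,205.5),b.mean(0)))
q=ctrl.get_state();R0=R.from_quat(q['tcp_rot']).as_matrix();print(R0.round(3))
E
```

```text
cap (array([0.45016873, 0.1849811 , 0.12622045]), np.float64(0.0006120187474626386)) [0.44985227 0.18435178] [0.45009683 0.18968751]
disc 197.4259262084961 238.4259262084961 19.923839569091797 [0.44914172 0.18638109]
red (array([5.98553019e-01, 2.47832906e-04, 3.04498177e-02]), np.float64(0.0008954827110655175)) [5.97957834e-01 1.26621077e-04] [ 0.59976514 -0.00302818]
blue (array([ 0.45636772, -0.01076066,  0.03167659]), np.float64(0.0010637582934542456)) [ 0.45583479 -0.0108033 ] [ 0.45724943 -0.01573079]
tray [[292.77454 185.67903]
 [342.81964 175.14323]
 [353.313   224.98674]
 [303.26788 235.52254]] [array([ 0.616, -0.105]), array([ 0.65 , -0.259]), array([ 0.497, -0.292]), array([ 0.462, -0.139])]
[ 0.55589779 -0.19897225] [ 0.55478652 -0.19173617] (array([ 0.55619332, -0.19968574,  0.00251762]), np.float64(0.00044860832467848226))
[[-0.954  0.299 -0.   ]
 [ 0.299  0.954 -0.001]
 [ 0.    -0.001 -1.   ]]
```

>>> jog_arm:
  rows:
    - [[-0.622,-0.314,0,0,0,0],[-0.622,-0.314,0,0,0,0],[-0.622,-0.314,0,0,0,0],[-0.622,-0.314,0,0,0,0],[-0.622,-0.314,0,0,0,0],[-0.622,-0.314,0,0,0,0],[-0.622,-0.314,0,0,0,0]]
  hand: 1

```text
clock: 0.8
eef_pos: [0.299, 0.3318, 0.2312]
tcp_rot: [0.151, 0.988, -0.0, -0.0]
wrist_force: [0.4, -0.1, 0.4]
opening: 1.001
grasp_force: 0.0
```

>>> jog_arm:
  rows:
    - [[-0.622,-0.314,0.1,0,0,0],[-0.622,-0.314,0.1,0,0,0],[-0.622,-0.314,0.1,0,0,0],[-0.622,-0.314,0.1,0,0,0],[-0.622,-0.314,0.1,0,0,0],[-0.622,-0.314,0.1,0,0,0],[-0.622,-0.314,0.1,0,0,0]]

```text
clock: 1.5
eef_pos: [0.4485, 0.1871, 0.2013]
tcp_rot: [0.151, 0.989, 0.0, -0.0]
wrist_force: [-0.3, 0.2, 0.6]
opening: 0.997
grasp_force: 0.0
```

>>> jog_arm:
  rows:
    - [[-0.006,-0.004,0.17,0,0,0],[-0.006,-0.004,0.25,0,0,0],[-0.006,-0.004,0.3,0,0,0],[-0.006,-0.004,0.347,0,0,0],[-0.006,-0.004,0.347,0,0,0]]

```text
clock: 2.0
eef_pos: [0.4488, 0.1853, 0.0961]
tcp_rot: [0.15, 0.989, -0.0, -0.001]
wrist_force: [0.2, 0.1, 0.5]
opening: 0.999
grasp_force: 0.0
```

```bash
python3 - <<'E'
from h import *
a=ctrl.snapshot("scene")[200:340,210:400];b=ctrl.snapshot("top")[190:290,140:260]
o=np.zeros((420,800,3),np.uint8);o[:,:570]=cv2.resize(a,(570,420));o[:192,570:]=cv2.resize(b,(230,192))
cv2.imwrite("pics/c2.png",o[:,:,::-1]);s=ctrl.get_state();print(s['eef_pos'],s['wrist_force'])
E
```

```text
[0.4501073  0.18520887 0.09782855] [ 0.16663638 -0.79036123  0.00347552]
```

View pics/c2.png

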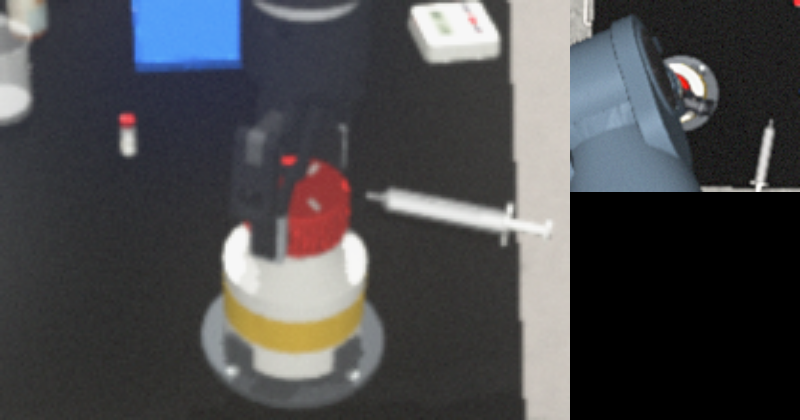

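The fingers straddle the cap, with the near fingertip at about crop (265,255), just above the shoulder. I'll close them.

>>> jog_arm:
  rows:
    - [[0,0,0,0,0,0],[0,0,0,0,0,0],[0,0,0,0,0,0],[0,0,0,0,0,0],[0,0,0,0,0,0],[0,0,0,0,0,0],[0,0,0,0,0,0],[0,0,0,0,0,0]]
  hand: 0

```text
clock: 2.9
eef_pos: [0.451, 0.1846, 0.0981]
tcp_rot: [0.151, 0.989, 0.001, 0.0]
wrist_force: [-2.9, 2.5, 6.6]
opening: 0.722
grasp_force: 63.4
```

```bash
python3 -c "
from h import *
s=ctrl.get_state();print({k:np.round(s[k],4) for k in('eef_pos','wrist_force','torque','opening','grasp_force')})"
```

```text
{'eef_pos': array([0.451 , 0.1846, 0.0981]), 'wrist_force': array([-2.9018,  2.4953,  6.6238]), 'torque': array([0.5554, 0.4933, 0.0665]), 'opening': np.float64(0.7219), 'grasp_force': np.float64(63.4316)}
```

>>> jog_arm:
  rows:
    - [[0,0,0.005,0,0,0],[0,0,0.01,0,0,0],[0,0,0.01,0,0,0]]

```text
clock: 3.2
eef_pos: [0.451, 0.1846, 0.0952]
tcp_rot: [0.151, 0.988, 0.001, 0.0]
wrist_force: [-4.1, 2.3, 11.6]
opening: 0.725
grasp_force: 63.9
```

>>> jog_arm:
  rows:
    - [[0,0,0.005,0,0,0],[0,0,0.005,0,0,0]]

```text
clock: 3.4
eef_pos: [0.451, 0.1846, 0.0938]
tcp_rot: [0.151, 0.988, 0.001, 0.0]
wrist_force: [-4.7, 2.1, 14.7]
opening: 0.727
grasp_force: 64.1
```

>>> jog_arm:
  rows:
    - [[0,0,0.005,0,0,0],[0,0,0.005,0,0,0]]

```text
clock: 3.6
eef_pos: [0.4511, 0.1846, 0.0924]
tcp_rot: [0.151, 0.988, 0.001, 0.001]
wrist_force: [-6.8, 1.0, 16.7]
opening: 0.728
grasp_force: 64.4
```

>>> jog_arm:
  rows:
    - [[0,0,0.0,0,0,-0.008],[0,0,0.0,0,0,-0.016],[0,0,0.0,0,0,-0.024],[0,0,0.0,0,0,-0.024]]

```text
clock: 4.0
eef_pos: [0.4519, 0.1846, 0.0929]
tcp_rot: [0.076, 0.997, 0.001, 0.001]
wrist_force: [-1.1, 1.1, 15.9]
opening: 0.727
grasp_force: 64.2
```

```bash
python3 -c "
from h import *
s=ctrl.get_state();print({k:np.round(s[k],4) for k in('eef_pos','wrist_force','torque','opening','grasp_force','q')})"
```

```text
{'eef_pos': array([0.4519, 0.1846, 0.0929]), 'wrist_force': array([-1.1463,  1.0665, 15.8669]), 'torque': array([ 0.1213,  0.2301, -0.0645]), 'opening': np.float64(0.7269), 'grasp_force': np.float64(64.2259), 'q': array([ 3.876e-01,  2.578e-01, -3.369e-01,  9.727e-01,  3.000e-04,
        5.389e-01])}
```

>>> jog_arm:
  rows:
    - [[0,0,0.0,0,0,-0.015],[0,0,0.0,0,0,-0.03],[0,0,0.0,0,0,-0.045],[0,0,0.0,0,0,-0.045]]

```text
clock: 4.4
eef_pos: [0.4522, 0.1847, 0.0929]
tcp_rot: [-0.066, 0.998, 0.001, 0.002]
wrist_force: [0.3, 1.0, 15.7]
opening: 0.728
grasp_force: 64.4
```

```bash
python3 -c "
from h import *
s=ctrl.get_state();print({k:np.round(s[k],4) for k in('eef_pos','wrist_force','torque','opening','grasp_force','q')})"
```

```text
{'eef_pos': array([0.4522, 0.1847, 0.0929]), 'wrist_force': array([ 0.2881,  1.0022, 15.675 ]), 'torque': array([0.1461, 0.0005, 0.1203]), 'opening': np.float64(0.7278), 'grasp_force': np.float64(64.4115), 'q': array([ 3.876e-01,  2.578e-01, -3.367e-01,  9.725e-01,  2.000e-04,
        2.545e-01])}
```

>>> jog_arm:
  rows:
    - [[0,0,0.0,0,0,-0.02],[0,0,0.0,0,0,-0.04],[0,0,0.0,0,0,-0.06],[0,0,0.0,0,0,-0.08],[0,0,0.0,0,0,-0.098],[0,0,0.0,0,0,-0.098]]

```text
clock: 5.0
eef_pos: [0.4521, 0.1848, 0.0929]
tcp_rot: [-0.366, 0.931, 0.0, 0.002]
wrist_force: [-0.7, 1.3, 15.4]
opening: 0.729
grasp_force: 64.5
```

```bash
python3 -c "
from h import *
s=ctrl.get_state();print({k:np.round(s[k],4) for k in('eef_pos','wrist_force','torque','opening','grasp_force','q')})
o=np.zeros((420,560,3),np.uint8);a=ctrl.snapshot('scene')[200:340,240:400];cv2.imwrite('pics/c3.png',cv2.resize(a,(640,560),interpolation=2)[:,:,::-1])"
```

```text
{'eef_pos': array([0.4521, 0.1848, 0.0929]), 'wrist_force': array([-0.7171,  1.3075, 15.4361]), 'torque': array([0.3954, 0.305 , 0.1762]), 'opening': np.float64(0.7286), 'grasp_force': np.float64(64.4769), 'q': array([ 3.877e-01,  2.578e-01, -3.367e-01,  9.725e-01,  5.000e-04,
       -3.621e-01])}
```

View pics/c3.png

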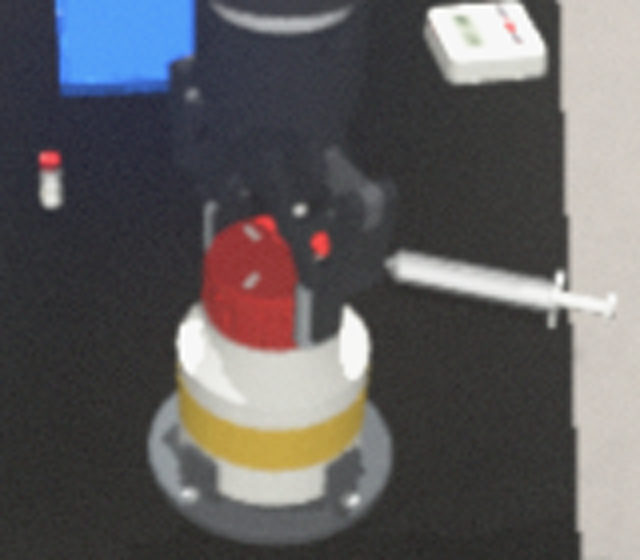

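The tabs at crop (252,232) and (252,280) have moved about 60° along with the tool. I'll lift gently.

>>> jog_arm:
  rows:
    - [[0,0,-0.01,0,0,0],[0,0,-0.02,0,0,0],[0,0,-0.03,0,0,0],[0,0,-0.04,0,0,0],[0,0,-0.04,0,0,0]]

```text
clock: 5.55
eef_pos: [0.4509, 0.1842, 0.1036]
tcp_rot: [-0.364, 0.931, 0.0, 0.0]
wrist_force: [1.7, 3.6, 0.2]
opening: 0.724
grasp_force: 66.2
```

>>> jog_arm:
  rows:
    - [[0,0,-0.03,0,0,0],[0,0,-0.07,0,0,0],[0,0,-0.15,0,0,0],[0,0,-0.3,0,0,0],[0,0,-0.4,0,0,0],[0,0,-0.4,0,0,0]]

```text
clock: 6.15
eef_pos: [0.4521, 0.1844, 0.2273]
tcp_rot: [-0.364, 0.931, -0.0, 0.003]
wrist_force: [0.0, -0.0, -2.4]
opening: 0.723
grasp_force: 67.4
```

```bash
cat >> h.py <<'E'
def rel(P,yaw=None):
    s=ctrl.get_state();r=R.from_quat(s['tcp_rot']);print(s['eef_pos'],s['wrist_force'],s['opening'])
    print("rel",(r.inv().apply(np.array(P)-s['eef_pos'])/.3).round(4))
    m=r.as_matrix();print("x",m[:,0].round(3),"y",m[:,1].round(3))
E
python3 -c "
from h import *
rel([.556,-.199,.21])
a=ctrl.snapshot('scene')[150:340,200:400];cv2.imwrite('pics/c4.png',cv2.resize(a,(600,570),interpolation=2)[:,:,::-1])"
```

```text
[0.45213492 0.18440368 0.2272868 ] [ 0.03201861 -0.04536165 -2.37157926] 0.7231556531215567
rel [ 0.6126 -1.1738  0.0572]
x [-0.735 -0.678 -0.005] y [-0.678  0.735 -0.002]
```

View pics/c4.png

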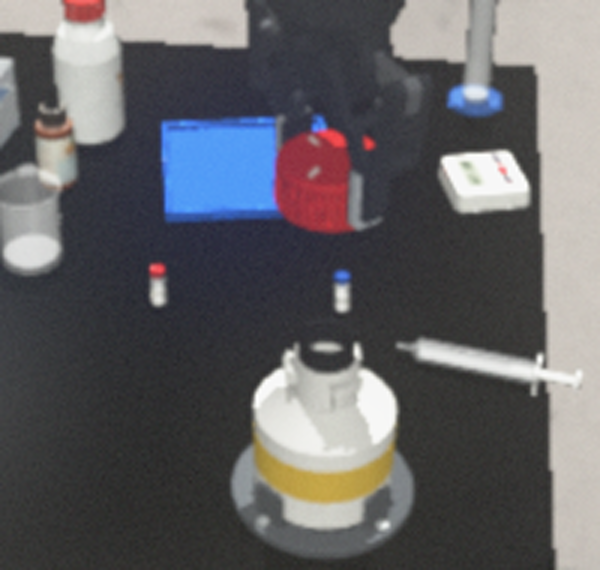

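The cap is held by the gripper and the jar is open, with the black sleeve showing at crop (328,345). I'll carry the cap to the tray.

>>> jog_arm:
  rows:
    - [[0.1,-0.2,0,0,0,0],[0.2,-0.36,0,0,0,0],[0.315,-0.578,0,0,0,0],[0.315,-0.578,0,0,0,0],[0.315,-0.578,0,0,0,0],[0.315,-0.578,0,0,0,0]]

```text
clock: 6.8
eef_pos: [0.4982, -0.0085, 0.222]
tcp_rot: [-0.363, 0.932, 0.0, -0.001]
wrist_force: [-0.8, -0.1, -1.0]
opening: 0.723
grasp_force: 67.3
```

>>> jog_arm:
  rows:
    - [[0.1,-0.2,0,0,0,0],[0.2,-0.36,0,0,0,0],[0.315,-0.578,0,0,0,0],[0.315,-0.578,0.2,0,0,0],[0.315,-0.578,0.3,0,0,0],[0.315,-0.578,0.45,0,0,0],[0.315,-0.578,0.55,0,0,0],[0.315,-0.578,0.55,0,0,0]]

```text
clock: 7.6
eef_pos: [0.544, -0.1966, 0.0537]
tcp_rot: [-0.365, 0.931, 0.003, -0.003]
wrist_force: [-0.8, 0.3, -1.1]
opening: 0.721
grasp_force: 67.2
```

```bash
python3 -c "
from h import *
rel([.548,-.199,.008])
a=ctrl.snapshot('scene')[120:270,200:400];b=ctrl.snapshot('top')[140:290,220:420]
cv2.imwrite('pics/c5.png',np.hstack([cv2.resize(i,(400,300),interpolation=2) for i in(a,b)])[:,:,::-1])"
```

```text
[ 0.54397268 -0.19655348  0.05369057] [-0.77457544  0.32575315 -1.05096009] 0.7212337886754104
rel [-0.0049 -0.0162  0.1522]
x [-0.734 -0.679  0.004] y [-0.679  0.734  0.007]
```

View pics/c5.png

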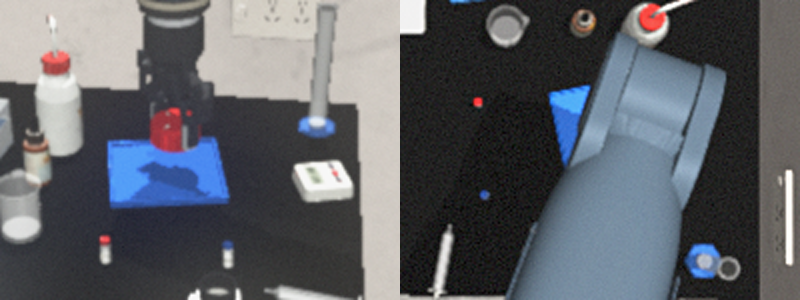

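>>> jog_arm:
  rows:
    - [[0,0,0.06,0,0,0],[0,0,0.11,0,0,0],[0,0,0.14,0,0,0],[0,0,0.15,0,0,0],[0,0,0.15,0,0,0]]

```text
clock: 8.2
eef_pos: [0.5476, -0.199, 0.0141]
tcp_rot: [-0.364, 0.931, -0.0, 0.0]
wrist_force: [0.7, -0.2, -1.2]
opening: 0.721
grasp_force: 67.3
```

>>> jog_arm:
  rows:
    - [[0,0,0.005,0,0,0],[0,0,0.01,0,0,0]]

```text
clock: 8.4
eef_pos: [0.5476, -0.1992, 0.0109]
tcp_rot: [-0.364, 0.931, -0.0, 0.0]
wrist_force: [0.7, 0.3, -2.3]
opening: 0.726
grasp_force: 67.3
```

>>> jog_arm:
  rows:
    - [[0,0,0.006,0,0,0],[0,0,0.012,0,0,0],[0,0,0.012,0,0,0]]

```text
clock: 8.7
eef_pos: [0.5469, -0.199, 0.0064]
tcp_rot: [-0.364, 0.931, 0.0, -0.0]
wrist_force: [0.7, -0.9, -1.8]
opening: 0.724
grasp_force: 67.3
```

>>> jog_arm:
  rows:
    - [[0,0,0.003,0,0,0],[0,0,0.006,0,0,0],[0,0,0.006,0,0,0]]

```text
clock: 9.0
eef_pos: [0.547, -0.199, 0.0047]
tcp_rot: [-0.364, 0.931, 0.0, -0.0]
wrist_force: [-0.3, -0.3, -1.3]
opening: 0.725
grasp_force: 67.3
```

>>> jog_arm:
  rows:
    - [[0,0,0.003,0,0,0],[0,0,0.004,0,0,0],[0,0,0.004,0,0,0]]

```text
clock: 9.3
eef_pos: [0.547, -0.199, 0.0036]
tcp_rot: [-0.364, 0.931, 0.0, -0.0]
wrist_force: [-0.4, -0.5, -1.0]
opening: 0.724
grasp_force: 67.3
```

>>> jog_arm:
  rows:
    - [[0,0,0.003,0,0,0],[0,0,0.003,0,0,0]]

```text
clock: 9.5
eef_pos: [0.5471, -0.1991, 0.003]
tcp_rot: [-0.364, 0.931, -0.0, 0.0]
wrist_force: [-0.7, -0.1, 3.4]
opening: 0.725
grasp_force: 67.8
```

>>> jog_arm:
  rows:
    - [[0,0,0,0,0,0],[0,0,0,0,0,0],[0,0,0,0,0,0],[0,0,0,0,0,0],[0,0,0,0,0,0],[0,0,-0.02,0,0,0],[0,0,-0.06,0,0,0],[0,0,-0.12,0,0,0],[0,0,-0.2,0,0,0],[0,0,-0.36,0,0,0],[0,0,-0.5,0,0,0],[0,0,-0.5,0,0,0]]
  hand: 1

```text
clock: 10.7
eef_pos: [0.5497, -0.2, 0.1598]
tcp_rot: [-0.364, 0.931, -0.003, 0.004]
wrist_force: [0.6, -0.4, -0.4]
opening: 1.001
grasp_force: 0.0
```

```bash
python3 -c "
from h import *
rel([.598,0,.1])
a=ctrl.snapshot('scene');b=ctrl.snapshot('top')
for n,i in(('scene',a),('top',b)):
  for s,c,l in blobs(mask(i,'red')):
    if 220<c[0]<340 and 150<c[1]<260: print(n,s,c.round(1))
a=a[120:270,200:400];b=b[140:290,220:420]
cv2.imwrite('pics/c6.png',np.hstack([cv2.resize(i,(400,300),interpolation=2) for i in(a,b)])[:,:,::-1])"
```

```text
[ 0.54972612 -0.19999615  0.1597712 ] [ 0.55448469 -0.44514726 -0.38486859] 1.0005781920074885
rel [-0.5696  0.3823  0.1985]
x [-0.735 -0.678 -0.004] y [-0.678  0.735 -0.008]
scene [221 146  13  11 100] [227.7 151.1]
scene [275 191  23  21 389] [286.1 201.4]
scene [250 238   5   4  17] [251.9 239.6]
top [256 188   5   5  19] [258.2 190.2]
```

View pics/c6.png

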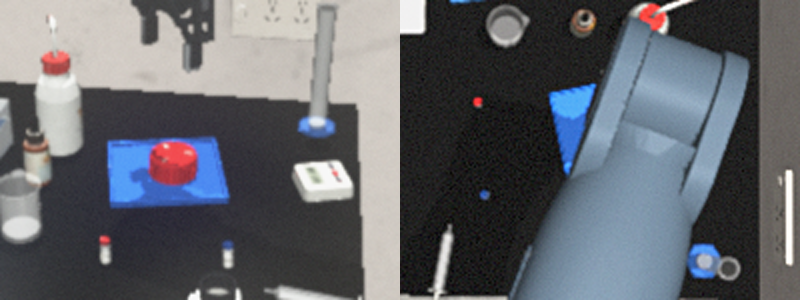

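The cap lies flat in the tray at scene crop (173,163), and the vials haven't moved. Next I'll go above the red vial.

>>> jog_arm:
  rows:
    - [[-0.15,0.1,0,0,0,0],[-0.3,0.2,0,0,0,0],[-0.45,0.3,0.05,0,0,0],[-0.57,0.382,0.15,0,0,0],[-0.57,0.382,0.2,0,0,0],[-0.57,0.382,0.3,0,0,0],[-0.57,0.382,0.3,0,0,0],[-0.57,0.382,0.3,0,0,0]]
  hand: 0.5

```text
clock: 11.6
eef_pos: [0.5942, 0.0009, 0.0627]
tcp_rot: [-0.364, 0.931, 0.0, -0.001]
wrist_force: [0.3, 0.3, 0.1]
opening: 0.502
grasp_force: 0.0
```

```bash
python3 -c "
from h import *
rel([.598,0,.010])
a=ctrl.snapshot('scene')[180:280,190:330]
cv2.imwrite('pics/c7.png',cv2.resize(a,(700,500),interpolation=2)[:,:,::-1])"
```

```text
[0.59420937 0.00094203 0.06265816] [0.33244517 0.33627638 0.14006911] 0.501815199441239
rel [-0.0074 -0.0111  0.1755]
x [-0.735 -0.678  0.001] y [-0.678  0.735  0.001]
```

View pics/c7.png

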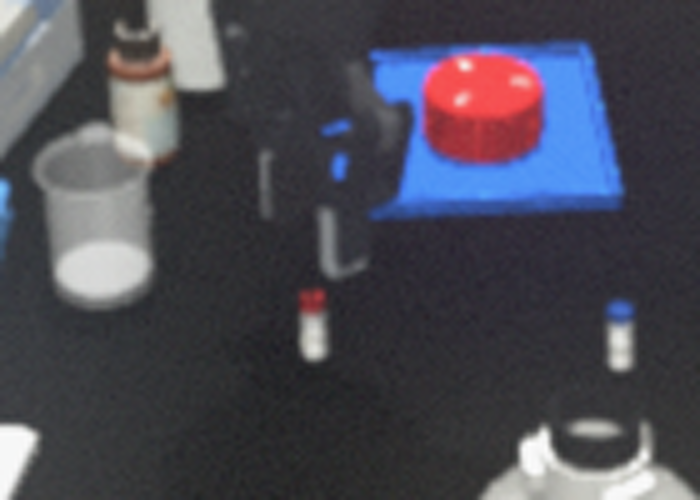

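The open fingers stand just above the red vial at crop (313,325). I'll descend without correcting until I have a settled reading.

>>> jog_arm:
  rows:
    - [[0,0,0.02,0,0,0],[0,0,0.04,0,0,0],[0,0,0.05,0,0,0],[0,0,0.05,0,0,0]]

```text
clock: 12.05
eef_pos: [0.5947, 0.001, 0.0473]
tcp_rot: [-0.364, 0.931, 0.0, -0.0]
wrist_force: [-0.1, -0.4, 0.4]
opening: 0.501
grasp_force: 0.0
```

```bash
python3 -c "
from h import *
rel([.598,0,.010])"
```

```text
[0.59466564 0.00100536 0.04734314] [-0.12147667 -0.42277706  0.38730596] 0.5011049333417157
rel [-0.006  -0.0101  0.1245]
x [-0.735 -0.678  0.   ] y [-0.678  0.735  0.   ]
```

>>> jog_arm:
  rows:
    - [[-0.006,-0.01,0.0,0,0,0],[-0.006,-0.01,0.04,0,0,0],[-0.006,-0.01,0.08,0,0,0],[-0.006,-0.01,0.11,0,0,0],[-0.006,-0.01,0.124,0,0,0],[-0.006,-0.01,0.124,0,0,0]]

```text
clock: 12.65
eef_pos: [0.5977, 0.0002, 0.0095]
tcp_rot: [-0.364, 0.931, 0.0, -0.001]
wrist_force: [0.8, 0.5, -0.5]
opening: 0.5
grasp_force: 0.0
```

>>> jog_arm:
  rows:
    - [[0,0,0,0,0,0],[0,0,0,0,0,0],[0,0,0,0,0,0],[0,0,0,0,0,0],[0,0,0,0,0,0],[0,0,0,0,0,0],[0,0,0,0,0,0],[0,0,0,0,0,0]]
  hand: 0

```text
clock: 13.45
eef_pos: [0.5987, 0.0002, 0.011]
tcp_rot: [-0.364, 0.931, -0.0, 0.0]
wrist_force: [-1.6, 0.5, 6.8]
opening: 0.102
grasp_force: 58.8
```

>>> jog_arm:
  rows:
    - [[0,0,-0.03,0,0,0],[0,0,-0.1,0,0,0],[0,0,-0.25,0,0,0],[0,0,-0.4,0,0,0],[0,0,-0.55,0,0,0],[0,0,-0.63,0,0,0],[0,0,-0.63,0,0,0],[0,0,-0.63,0,0,0]]

```text
clock: 14.25
eef_pos: [0.5985, 0.0002, 0.1999]
tcp_rot: [-0.364, 0.931, -0.0, 0.0]
wrist_force: [0.6, -0.6, -0.5]
opening: 0.106
grasp_force: 58.6
```

```bash
python3 -c "
from h import *
rel([.451,.185,.2])
a=ctrl.snapshot('scene')
print([(s,c.round(1)) for s,c,l in blobs(mask(a,'red')) if 220<c[0]<340 and 100<c[1]<260])
a=a[120:280,200:360]
cv2.imwrite('pics/c8.png',cv2.resize(a,(560,560),interpolation=2)[:,:,::-1])"
```

```text
[5.98470101e-01 1.90496570e-04 1.99929992e-01] [ 0.61787986 -0.64329176 -0.52613098] 0.1061155712750596
rel [-5.670e-02  7.861e-01 -7.000e-04]
x [-0.735 -0.678 -0.001] y [-0.678  0.735 -0.001]
[(array([221, 146,  13,  11, 105], dtype=int32), array([227.6, 151.2])), (array([275, 191,  23,  21, 376], dtype=int32), array([286. , 201.4]))]
```

View pics/c8.png

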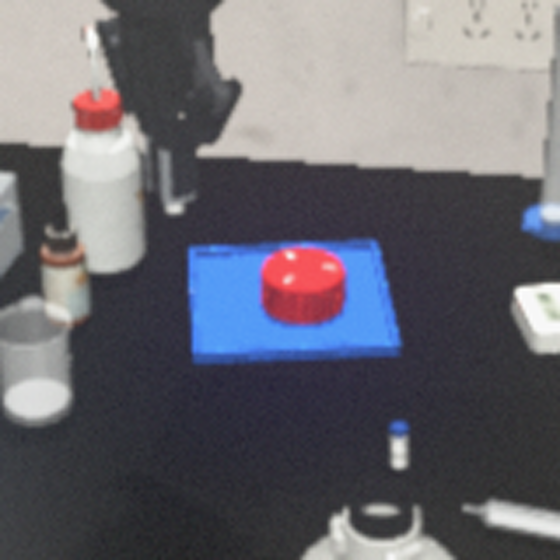

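The vial is held, with its bottom showing below the fingertips at crop (177,208), and its spot on the worktop is empty. I'll go to the jar's mouth at (0.4515, 0.185), using the axis found while the cap turned freely.

>>> jog_arm:
  rows:
    - [[-0.01,0.13,0,0,0,0],[-0.02,0.28,0,0,0,0],[-0.03,0.43,0,0,0,0],[-0.045,0.58,0,0,0,0],[-0.058,0.72,0,0,0,0],[-0.058,0.785,0,0,0,0],[-0.058,0.785,0,0,0,0],[-0.058,0.785,0.05,0,0,0],[-0.058,0.785,0.1,0,0,0],[-0.058,0.785,0.1,0,0,0]]

```text
clock: 15.3
eef_pos: [0.4502, 0.184, 0.1672]
tcp_rot: [-0.364, 0.931, -0.0, -0.002]
wrist_force: [-0.1, 0.4, 0.2]
opening: 0.11
grasp_force: 58.7
```

```bash
python3 -c "
from h import *
rel([.4515,.185,.137])
a=ctrl.snapshot('scene')[190:340,240:390]
cv2.imwrite('pics/c9.png',cv2.resize(a,(600,600),interpolation=2)[:,:,::-1])"
```

```text
[0.45024214 0.18400781 0.16716597] [-0.07230199  0.36600646  0.2102837 ] 0.10967738339676539
rel [-0.0057 -0.0005  0.1005]
x [-0.735 -0.678  0.004] y [-0.678  0.735  0.001]
```

View pics/c9.png

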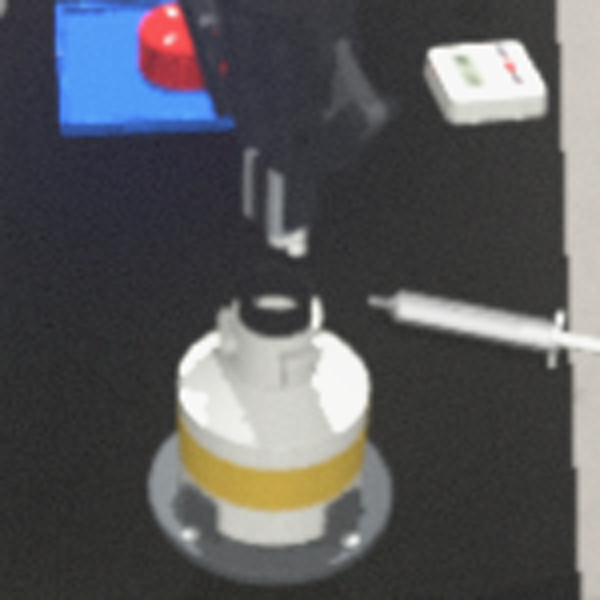

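The vial's bottom is near crop (295,248) and the mouth near (275,298). I need to check whether that sideways offset is real or perspective.

```bash
python3 -c "
from h import *
p=lambda u:np.array([240,190])+np.array(u)/4
print('vial expected',proj('scene',[.4502,.184,.159]),'seen',p((295,248)),proj('scene',[.4502,.184,.167]))
print('mouth expected',proj('scene',[.4515,.185,.131]),'seen',p((277,305)))
print(plane('scene',p((295,248)),.159),plane('scene',p((277,303)),.131), plane('scene',p((272,237)),.165))
"
```

```text
vial expected [309.68314151 248.26863377] seen [313.75 252.  ] [309.80333184 244.71538366]
mouth expected [308.512001  260.7113502] seen [309.25 266.25]
[0.44190281 0.19391722 0.159     ] [0.44869033 0.19930385 0.131     ] [0.45224495 0.19523205 0.165     ]
```

I've miscounted: that was my eleventh picture and the limit is ten, so I'll view no more and work from pixel numbers. The near finger may be hiding the vial. I'll turn the tool so the fingers close across the camera's view, then measure the vial between them numerically.

>>> jog_arm:
  rows:
    - [[0,0,0,0,0,-0.022],[0,0,0,0,0,-0.044],[0,0,0,0,0,-0.066],[0,0,0,0,0,-0.088],[0,0,0,0,0,-0.11],[0,0,0,0,0,-0.13],[0,0,0,0,0,-0.13],[0,0,0,0,0,-0.13]]

```text
clock: 16.15
eef_pos: [0.4516, 0.1848, 0.1698]
tcp_rot: [-0.703, 0.712, -0.0, 0.0]
wrist_force: [0.7, -0.3, -0.6]
opening: 0.107
grasp_force: 58.7
```

```bash
python3 -c "
from h import *
rel([.4515,.185,.137])
e=ctrl.get_state()['eef_pos']
a=ctrl.snapshot('scene').astype(int)
for d in(-.032,-.01,0,.02): print(d,proj('scene',e+[0,0,d]).round(1))
print('cols 294..329')
for r in range(226,276,2): print(r,' '.join('%3d%s'%(a[r,c].mean(),'r' if a[r,c,0]>a[r,c,1]+60 else ' ') for c in range(294,330)))
"
```

```text
[0.45159097 0.18483771 0.16978214] [ 0.71271295 -0.27901271 -0.55285335] 0.10688034173179459
rel [-0.0005  0.0003  0.1093]
x [-0.013 -1.    -0.   ] y [-1.     0.013 -0.   ]
-0.032 [308.6 257.7]
-0.01 [308.9 248.1]
0 [309.  243.7]
0.02 [309.3 234.6]
cols 294..329
226  53   53   57   58   58   63   63   62   61   62   61   55   53   51   49   50   51   51   57   61   57   64   65   60   61   58   61   61   62   60   59   60   57   61   62   60 
228  49   49   52   46   57   63   60   61   61   66   68   61   49   49   47   48   52   54   58   65   63   63   61   62   59   60   60   57   57   57   57   63   62   60   57   55 
230  48   51   50   51   58   60   59   70  107  134  132   96   58   53   50   51   54   60   95  100   87   69   61   61   57   63   47   53   50   47   48   50   52   50   48   48 
232  51   53   47   50   56   66   63   72  132  154  140   98   58   55   55   57   60   80  134  152  142  102   67   63   62   56   52   49   50   52   49   47   50   50   51   50 
234  47   49   51   52   56   57   61   79  133  153  141  101   71   77r  83r  83r  78r  90  134  15
[... 3061 characters left out ...]
 91   55   56   58   54   55   55   60   59   67   65   60   56   58   55   58   56  102  220  226  153   72   54   56   53   56   55   53   56   58 
270 213  245  247  238  235  213  123   70   59   58   59   57   57   58   59   57   58   59   58   58   56   55   61  123  235  226  136   68   59   58   56   52   55   54   57   55 
272 211  245  247  246  222  176  171  149  116   87   70   61   58   61   56   56   61   59   61   66   79   90  127  167  191  176  141  109   92   70   57   57   56   61   56   58 
274 232  225  240  241  220  179  175  180  182  185  175  157  145  141  135  136  139  142  150  171  185  188  188  190  221  235  241  242  239  223  158   95   64   56   55   56
```

The pixel values settle it. The vial sits centred between the pads at columns 306–311, rows 234–250, in line with the mouth at column 308.5. The bright blob was the blue vial in the background. I'll lower it into the mouth.

>>> jog_arm:
  rows:
    - [[0,0,0.03,0,0,0],[0,0,0.06,0,0,0],[0,0,0.09,0,0,0],[0,0,0.107,0,0,0],[0,0,0.107,0,0,0],[0,0,0.107,0,0,0]]

```text
clock: 16.8
eef_pos: [0.4513, 0.185, 0.1374]
tcp_rot: [-0.704, 0.71, 0.0, -0.0]
wrist_force: [-0.4, 0.1, -0.0]
opening: 0.107
grasp_force: 58.7
```

>>> jog_arm:
  rows:
    - [[0,0,0,0,0,0],[0,0,0,0,0,0],[0,0,0,0,0,0],[0,0,0,0,0,0],[0,0,0,0,0,0],[0,0,0,0,0,0]]
  hand: 0.5

```text
clock: 17.4
eef_pos: [0.4514, 0.185, 0.1374]
tcp_rot: [-0.704, 0.71, -0.0, 0.0]
wrist_force: [-0.2, -0.2, 0.5]
opening: 0.505
grasp_force: 0.0
```

```bash
python3 -c "
from h import *
rel([.4515,.185,.25])
a=ctrl.snapshot('scene').astype(int)
for r in range(240,276,2): print(r,' '.join('%3d%s'%(a[r,c].mean(),'r' if a[r,c,0]>a[r,c,1]+40 else ' ') for c in range(296,326)))
"
```

```text
[0.45136672 0.18503185 0.13743641] [-0.15128902 -0.17082939  0.46334287] 0.505000991113692
rel [ 1.000e-04 -5.000e-04 -3.752e-01]
x [-0.008 -1.    -0.   ] y [-1.     0.008 -0.   ]
240  54   50   46   49   49   45   50   46   47   49   49   48   49   47   52   66   89  109  109   91   64   50   47   51   56   58   60   64   60   62 
242  58   53   50   48   48   47   50   50   51   48   50   46   49   47   54   85  121  139  140  132   99   57   48   51   52   56   59   64   63   59 
244  71   51   50   51   51   47   49   47   47   48   48   47   48   52   56   86  117  121  119  125   94   57   48   48   54   70   74   65   62   57 
246  74   55   50   48   48   50   48   51   50   48   47   47   47   50   55  109  187  217  214  177  115   61   50   52   64  120  144  128   91   64 
248  68   46   51   48   48   45   48   45   50   48   48   48   49   50   52  110  200  229  228  194  124   67   48   53   76  133  155  147  107   68 
250  66   51   49   48   48   51   50   47   48   48   47   51   50   50   58  100  167  202  200  173  115   58   47   53   81  134  158  141  103   
[... 1150 characters left out ...]
 175  175  167  156  124   82   53   54  100  219  211  120   63   53   51   52   53 
268 241  238  230  174   79   50   53   51   56   52   53   59   61   63   61   61   55   53   53   53   55   99  221  216  133   68   54   53   53   53 
270 175  168  165  152  107   67   54   54   54   53   56   52   50   54   55   54   55   55   53   57   58  110  217  204  113   60   53   53   54   56 
272 177  170  164  168  171  148  118   88   68   58   53   50   48   59   56   54   58   63   75   91  129  163  175  162  137  112   88   66   57   54 
274 183  190  183  175  178  180  184  187  171  155  146  139  135  135  139  146  151  171  186  191  190  183  182  206  236  242  240  223  159   92
```

The vial has left the fingers. I'll retreat upward and check from both cameras.

>>> jog_arm:
  rows:
    - [[0,0,-0.1,0,0,0],[0,0,-0.2,0,0,0],[0,0,-0.35,0,0,0],[0.2,-0.1,-0.35,0,0,0],[0.4,-0.2,-0.35,0,0,0],[0.5,-0.3,-0.35,0,0,0],[0.5,-0.3,-0.35,0,0,0],[0.5,-0.3,-0.35,0,0,0]]

```text
clock: 18.25
eef_pos: [0.5414, 0.0315, 0.2418]
tcp_rot: [-0.703, 0.711, -0.0, -0.0]
wrist_force: [-0.3, 1.3, 0.1]
opening: 0.5
grasp_force: 0.0
```

```bash
python3 -c "
from h import *
rel([.4515,.185,.25])
for n in('scene','top'):
  a=ctrl.snapshot(n)
  for c in('red','blue'): print(n,c,[(s[4],p.round(1)) for s,p,l in blobs(mask(a,c)) if 150<p[0]<400 and 140<p[1]<300])
  if n=='top':
    a=a.astype(int)
    for r in range(226,252,2): print(r,' '.join('%3d'%a[r,c].mean() for c in range(178,212)))
"
```

```text
[0.54142924 0.03153357 0.2418231 ] [-0.31563319  1.26548339  0.10182954] 0.4998867354249616
rel [-0.5079  0.3058 -0.0274]
x [-0.012 -1.     0.   ] y [-1.     0.012  0.   ]
scene red [(np.int32(104), array([227.6, 151.2])), (np.int32(376), array([286. , 201.4]))]
scene blue [(np.int32(69), array([357.2, 183.8])), (np.int32(1462), array([281.1, 207.7])), (np.int32(6), array([167.5, 216. ])), (np.int32(80), array([174.1, 222.9])), (np.int32(4), array([182.5, 216. ])), (np.int32(5), array([189.8, 216.6])), (np.int32(22), array([164.9, 221.1])), (np.int32(43), array([184.1, 223.6])), (np.int32(9), array([188.1, 228. ])), (np.int32(4), array([163.2, 230. ])), (np.int32(6), array([173.3, 238.2])), (np.int32(6), array([179.5, 237.8])), (np.int32(20), array([313.5, 241.5]))]
top red [(np.int32(117), array([345.3, 148.5])), (np.int32(304), array([323. , 208.4])), (np.int32(4), array([324.2, 277.8]))]
top blue [(np.int32(601), array([324.4, 204.7])), (np.int32(4), array([323.5, 197. ])), (np.int32(63), array([314.7, 210.9])), (np.int32(4), array([333.8, 212.5])), (np.int32(167), array([369.5, 2
[... 1128 characters left out ...]

242  76 181 207 209 205 213 231 221 153  81  63  86 102 120 128 122 126 120 124 126 126 120 121 126 121 124 123 122 126 129 136 131 139 137
244  32 118 209 218 209 207 210 229 237 233 193 172 157 133 124 120 117 120 121 119 118 116 114 115 115 122 126 128 125 133 131 135 135 140
246  19  54 126 173 202 211 205 205 213 222 209 183 179 159 118 111 112 112 113 106 106 111 110 114 120 126 127 129 126 131 129 132 135 136
248  29  25  54  99 164 202 212 207 208 204 204 210 210 210 160 109 105 104 103 102 106 109 115 115 118 125 127 124 134 131 135 137 139 138
250  23  22  26  37  76 110 159 193 209 206 208 204 207 210 192 137  92  89  93 100 104 112 111 122 123 123 126 128 131 133 132 134 138 141
```

No red vial shows outside the jar, the cap is in the tray, and the blue vial is still at (313.5,241.5) in the scene view. I'm handing it in.

```bash
python3 -c "
from workcell import ctrl
print(ctrl.close_job())"
```

```text
the job is handed in; nothing more can be done
None
```

The job is handed in, at about 18 s: the cap was unlocked without forcing and lies open side down in the blue tray, the red-capped vial was dropped into the jar (last seen entering the mouth, and no longer visible anywhere outside), and the blue vial did not move; I viewed 11 pictures against the limit of 10.

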